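# Load the reader cartridge and hold the spring-back reader boom on its mark

## Task

Set the loose white cartridge upright and fully down into the empty lane of the reader's carrier, its green tab pointing the same way as on the cartridge beside it, and let go of it. Then squeeze the red lock button on the boom's grip, draw the boom out over the cartridge until its orange pointer lines up with the blue mark on the scale, and finish while still holding it there, because the boom springs back when released. Leave the other cartridge and everything else on the bench where it is.

Things in the scene. Friction and masses are not known exactly. Their poses are not given: they have to be found in the camera images.
- reader: Fixed reader, grey housing with blue top (120 x 205 x 120 high) at y = 50 to 255; its place and yaw vary. Origin: on the bench under the boom's grip when fully in. The boom draws out along its -y. White scale block along y, x = 72 to 92, y = +55 to -245, 45 high, black ticks every 10. Steel striker beside the boom's head: x = 41 to 52, y = 4 to 54, 82 high.
- boom: Spring-back boom: black head (70 x 50, z = 60 to 94) with grey grip post on top (24 x 24, z = 94 to 154). Slides along the reader's -y, 0 to 205; axes as the reader's; origin on the reader's when fully in, where it starts, locked. Spring pulls it in with 3 N (in) to 6 N (out). Moves only while the red button is pressed; let go when out, it stops about 16 short of in, squeeze again to free it.
- handle (a point): Centre of the grip post, 128 above the bench, 26 below its top. Pinch it here from above across the reader's x, one finger on the red button (+x side), one on the plain -x side. Width 33 with the button out (x = -12 to +21 from here), 27 with it in. Nothing beside it is higher than 94, except the housing (120) behind, from y = +50.
- lock_button (a joint): Red push button on the +x side of the grip post, 18 wide (y), 34 high, centred 2 above handle. Value 0 = out, 0.006 m = fully pressed in (towards -x). 3 N starts it, 6 N presses it fully; the lock is free beyond 0.004. It springs out when let go.
- pointer (a point): Near the tip of the orange pointer that sticks out of the boom's head in +x over the scale (4 wide in y, 85 in x from the boom's axis, 64 above the bench).
- carrier: Fixed aluminium plate under the boom's path, axes as the reader's, 6 thick, with two lanes (pockets) along y; its origin, on the bench under the centre of the empty grey lane, is 125 to 180 along the reader's -y from the reader's origin (varies). The blue lane, 65 towards -x, already holds a cartridge.
- lane (a point): Centre of the empty grey lane's floor, 6 above the bench, in line with the boom's axis. Pocket 69 (y) x 27 (x) inside, walls 4 thick, 14 high above this floor. The end wall at -y has a 17 wide opening for the tab, the +y end is closed: a cartridge goes fully down only with its tab to -y.
- mark (a point): Top of the blue mark across the scale, part of the carrier, 51 above the bench, 5 wide in y, in line (in y) with the middle of the lanes. The pointer lines up when it is at the same y as this mark in the reader's frame; it passes 10 above it.
- cartridge: Loose white cartridge upright on the bench, any heading, right of the carrier: block 64 (x) x 22 (y) x 40 high, violet top, green stripe and green tab at its +x end (tab 10 long, 12 wide, 14 high). Origin: centre of the block's underside. About 60 g. Grip across the 22 width, on the upper half so that the fingers clear the lane walls.
- cartridge_tab (a point): Centre of the loose cartridge's green tab, 37 from its origin along its +x, 7 above the underside.
- neighbour: An identical cartridge already seated in the blue lane, its tab to the reader's -y: shows the right way round; leave it alone. Origin: centre of its underside.
- bottle: Amber bottle, 64 diameter, 140 high, loose bystander. Origin: underside.
- jar: Small clear jar with red lid, 44 diameter, 55 high, loose bystander. Origin: underside.
- tip_box: Blue tip box with clear lid, 122 x 87 x 65 high, loose bystander. Origin: underside.
- beaker: Glass beaker, 72 diameter, 85 high, loose bystander. Origin: underside.

How it is judged:
By the outcome, as a careful person would: the job done as asked, in the order asked, and still so for the second after the job is handed in, while the arm keeps its last pose, push and grip.
It also fails if it takes over 58 s, if anything falls off the work surface, if the arm or the gripper's body presses on something with over 40 N, if the wrist force passes 120 N, or if a joint passes its speed limit or range.

## Robot

A 6-joint arm with a two-finger parallel gripper is mounted at the origin on the work surface. World frame = base frame: x ahead of the robot, y to its left, z up, the work surface at z = 0. Lengths are in m, angles in rad, forces in N, time in s.
With the tool pointing down it reaches from about 0.325 to 1 m from the base axis. Payload 5.1 kg.
Tool frame: the origin (TCP) lies on the mounting face of the last link; the fingertips stand 173 mm ahead of it and the grasp point (between the pads) lies 155 mm ahead of it; z points along the fingers, y is the line along which they close (so a half turn about z gives the same grasp; the last joint's range is limited). The gripper opens to 85 mm and grips with 20 to 120 N. Pads are 22 mm wide; open, the fingers measure 114 mm over their backs; the gripper's body (76 mm by 85 mm) begins 54 mm behind the grasp point. The pads swing forward as they close: fully open they stand 13 mm farther back than shut.
Start: joints at [1.214, 0.124, 1.65, -0, 1.367, -0.083], TCP at [0.176, 0.626, 0.405] pointing down, gripper open.
Joint ranges: [-2.61, 2.61], [-1.02, 2.33], [0.03, 2.71], [-1.35, 4.49], [0.32, 2.68], [-2.91, 2.91]. Speed limits (rad/s): [2.57, 2.57, 3.14, 3.14, 3.14, 3.14].

## Interface

Orientations are given as a rotation vector (axis times angle).
In Python, from station import arm, hand, status, eyes, job_done, nets gives the robot as it stands. Calls block until the motion is done:
- arm.movep(position, orientation): joint-space move of the TCP to a pose.
- arm.servo_line(position, rotation=None, rate=0.15, contact_N=None): straight line of the TCP; rotation=None keeps the orientation; rate is the mean speed in m/s. With contact_N (N) it stops when the force on the tool has changed by that much, and returns True; else False.
- arm.set_joints(angles): joint-space move.
- hand.move_gripper(opening, effort=None): finger opening in m; effort is the grip in N (None keeps the last); returns when the fingers have stopped.
- arm.hold(seconds).
- arm.inverse_kinematics(position, orientation): joint angles nearest the present ones, or None.
- status.observe(): the state.
- eyes.camera(name): name is "scene" or "top"; returns a dict with "color" (480x640x3 uint8, red, green, blue), "depth" (480x640 float32, m along the optical axis (not along the pixel's ray), 0 where there is no reading), "fx", "fy", "cx", "cy" (pixels), "eye" and "orientation" of the camera in the world. Camera axes: x right, y down, z forward; pixel columns grow to the right and rows downward; lengths in m; the calibration is good to about 2 mm. A picture is of the moment at which its call begins.
A pose or a line that the arm cannot do raises arm.Unreachable and nothing moves.
- job_done(): hands the job in; it is judged then, once.
Trained networks look in the newest picture that a camera, given by its name, has taken for a name from the list of things; names that differ only in an ending like _2 or _b are one class to them, and where a whole thing is asked for, a point or a joint stands for the part that bears it (a point fixed in the world has none). Each returns a list of dicts, best first, with "score" (0 to 1); they miss things now and then, are a little off and sometimes report something else, mostly with a low value. They report only what shows in the picture. A call takes as long as a camera call.
- nets.find_in(name, camera): "extent" ([left, top, right, bottom] in pixels, round what is visible of it).
- nets.masks_of(name, camera): "mask" (480x640 bool, what is visible of it) and "extent" ([left, top, right, bottom] in pixels, round what is visible of it).
- nets.landmark_of(name, camera): "position" ([column, row] in pixels: a listed point, or the origin of a listed thing).
The state is a dict: "t": time; "q": joint angles; "qvel": joint speeds; "joint_torque": joint torques, N m; "tcp_pos": TCP position; "eef_rot": TCP orientation; "contact_force": force on the tool from outside, world axes, zero at the start; "torque": the same for the moment, N m; "gripper_width": finger opening in m; "grip_force": force on a finger pad.
Only numpy, scipy, OpenCV 4.12 (cv2) and the standard library are available. Lean on these libraries where they do the work, as an engineer would, in place of code of your own. Each camera call takes 0.05 s, during which the arm holds its last target. There are 200 camera calls.

## Working session

There is one attempt and no reset: what is moved stays moved. The work goes in short steps, each a Python script; the robot and the scene stay as the last script left them, time stands still between calls to the robot, and variables do not carry over. Pictures are saved under pics/ and viewed, at most 10 in all, crops included, and the job is handed in when it is done.

```bash
ls; mkdir -p pics; cat > h.py <<'E'
import numpy as np, cv2
from scipy.spatial.transform import Rotation as R
from station import arm, hand, status, eyes, job_done, nets
def Rc(c):
    o=np.array(c["orientation"],float)
    return o if o.shape==(3,3) else (R.from_rotvec(o) if o.size==3 else R.from_quat(o)).as_matrix()
def cloud(c):
    v,u=np.mgrid[:480,:640]; d=c["depth"]
    p=np.stack([(u-c["cx"])/c["fx"]*d,(v-c["cy"])/c["fy"]*d,d],-1)@Rc(c).T+c["eye"]
    p[d==0]=np.nan
    return p
def at_z(c,px,z):
    r=Rc(c)@np.array([(px[0]-c["cx"])/c["fx"],(px[1]-c["cy"])/c["fy"],1]); e=np.array(c["eye"])
    return e+r*(z-e[2])/r[2]
E
python3 - <<'E'
from h import *
Z=dict(handle=.128,pointer=.064,lane=.006,mark=.051,cartridge=0,cartridge_tab=.007,neighbour=.006,reader=0,lock_button=.13,boom=0,bottle=0,jar=0,tip_box=0,beaker=0,carrier=0)
for n in ("top","scene"):
    c=eyes.camera(n); cv2.imwrite(f"pics/{n}0.png",c["color"][...,::-1])
    print(n,c["fx"],c["eye"],c["orientation"])
    for k,z in Z.items():
        for d in nets.landmark_of(k,n)[:2]:
            print(k,round(d["score"],2),np.round(d["position"],1),np.round(at_z(c,d["position"],z),4))
s=status.observe();print(s)
E
```

```text
pics
top 589.3253276618792 [ 0.37480164 -0.08749099  1.19308783] [-2.138723    2.11123973 -0.23201517]
handle 0.77 [127.7 267.1] [0.531  0.2471 0.128 ]
handle 0.62 [230.5 284.6] [0.5016 0.0599 0.128 ]
lane 0.57 [231.1 283. ] [0.5194 0.0757 0.006 ]
mark 0.58 [232.4 239.8] [0.5994 0.0705 0.051 ]
cartridge 0.65 [384.5 254.9] [ 0.5824 -0.2358  0.    ]
cartridge 0.24 [130.3 268.8] [0.5463 0.2819 0.    ]
cartridge_tab 0.82 [382.8 270.9] [ 0.5481 -0.2312  0.007 ]
neighbour 0.65 [225.8 315.3] [0.4545 0.0836 0.006 ]
reader 0.81 [145.7 278.2] [0.5276 0.2494 0.    ]Traceback (most recent call last):
  File "<stdin>", line 7, in <module>
ValueError: it knows: beaker, boom, bottle, carrier, cartridge, cartridge_tab, handle, jar, lane, mark, neighbour, pointer, reader, tip_box
```

```bash

python3 - <<'E'
from h import *
Z=dict(handle=.128,pointer=.064,lane=.006,mark=.051,cartridge=0,cartridge_tab=.007,neighbour=.006,reader=0,boom=0,bottle=0,jar=0,tip_box=0,beaker=0,carrier=0)
for n in ("top","scene"):
    c=eyes.camera(n); cv2.imwrite(f"pics/{n}0.png",c["color"][...,::-1])
    print(n,c["fx"],c["eye"],c["orientation"])
    for k,z in Z.items():
        for d in nets.landmark_of(k,n)[:2]:
            print(k,round(d["score"],2),np.round(d["position"],1),np.round(at_z(c,d["position"],z),4))
s=status.observe();print(s)
E
```

```text
top 589.3253276618792 [ 0.37480164 -0.08749099  1.19308783] [-2.138723    2.11123973 -0.23201517]
handle 0.88 [126.2 268.1] [0.5291 0.2497 0.128 ]
handle 0.73 [308.9 157.5] [ 0.7454 -0.0781  0.128 ]
pointer 0.93 [143.8 230.4] [0.6129 0.2416 0.064 ]
lane 0.79 [231.  281.9] [0.5216 0.076  0.006 ]
mark 0.82 [233.6 238.2] [0.6027 0.0683 0.051 ]
cartridge 0.85 [384.4 252. ] [ 0.5885 -0.2357  0.    ]
cartridge_tab 0.68 [382.5 270.4] [ 0.5491 -0.2306  0.007 ]
neighbour 0.61 [224.3 313.4] [0.4582 0.0867 0.006 ]
neighbour 0.45 [142.1 229.5] [0.627  0.2621 0.006 ]
reader 0.93 [148.7 277. ] [0.5301 0.2435 0.    ]
boom 0.9 [146.5 278.6] [0.5268 0.2477 0.    ]
bottle 0.79 [310.7 161.9] [ 0.7802 -0.081   0.    ]
jar 0.89 [310.7 336.5] [ 0.4149 -0.0865  0.    ]
tip_box 0.56 [470.4 189.1] [ 0.726 -0.419  0.   ]
tip_box 0.45 [309.8 160.3] [ 0.7837 -0.079   0.    ]
beaker 0.68 [481.3 352.3] [ 0.3877 -0.4278  0.    ]
carrier 0.75 [384.  272.5] [ 0.5459 -0.2345  0.    ]
carrier 0.64 [234.7 282.6] [0.521  0.0693 0.    ]
scene 446.5385585669584 [ 1.40734395 -0.20546303  0.76856677] [-1.76642438 -1.5929346
[... 895 characters left out ...]
.3] [0.5259 0.0688 0.    ]
{'t': 1.95, 'q': array([ 1.21440252e+00,  1.23794632e-01,  1.65028285e+00, -3.89670822e-05,
        1.36747238e+00, -8.26266017e-02]), 'qvel': array([ 0.00158471, -0.00011436, -0.00099748, -0.00161134,  0.00096732,
       -0.00098084]), 'joint_torque': array([-1.54599937e-03, -4.23592114e+01, -3.65744376e+01, -1.62647311e-04,
        5.60280951e-04, -8.20880270e-07]), 'tcp_pos': array([0.17578102, 0.62577577, 0.40473584]), 'eef_rot': array([4.28672249e-01, 3.11216194e+00, 5.25559171e-05]), 'contact_force': array([-0.49866643, -0.73549661,  0.20842142]), 'torque': array([ 0.02660001, -0.00400915,  0.01707629]), 'grip_force': 0.0, 'gripper_width': 0.0852632874195016}
```

View pics/top0.png

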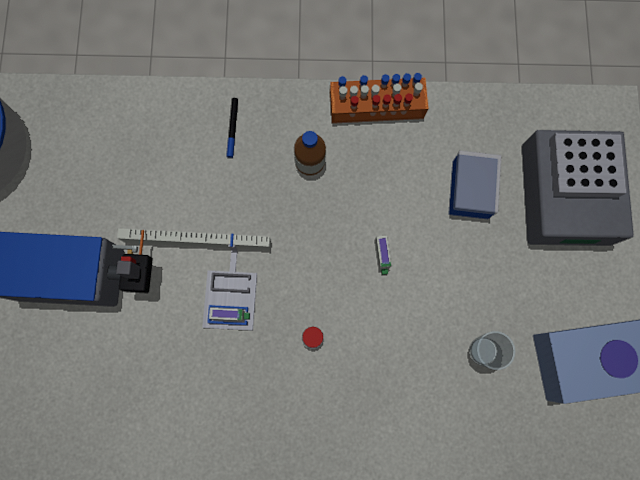

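View pics/scene0.png

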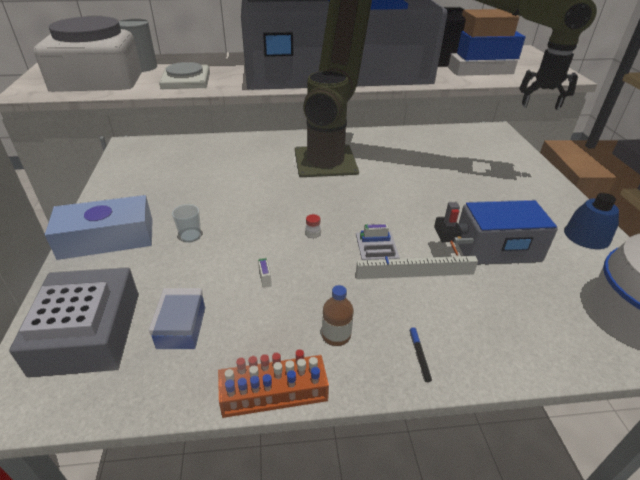

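The top view shows the reader at left, with its scale running from (120,233) to (270,242). The empty lane is near (231,283), with the neighbour's tab to the right. The loose cartridge is at (384,252), its tab pointing down in the image. Next I'll refine these with depth and colour.

```bash

cat >> h.py <<'E'
def rect(p):
    (c,s,a)=cv2.minAreaRect(p[:,:2].astype(np.float32)*1000)
    if s[0]<s[1]: s=s[::-1]; a+=90
    return np.round(c,1),np.round(s,1),round((a+90)%180-90,2)
E
python3 - <<'E'
from h import *
for n in ("top","scene"):
    c=eyes.camera(n); P=cloud(c); hsv=cv2.cvtColor(c["color"],cv2.COLOR_RGB2HSV)
    X,Y,Z=P[...,0],P[...,1],P[...,2]
    def reg(x0,x1,y0,y1,z0,z1): return (X>x0)&(X<x1)&(Y>y0)&(Y<y1)&(Z>z0)&(Z<z1)
    print(n)
    for nm,m in dict(scale=reg(.56,.65,-.03,.31,.037,.055),cart=reg(.52,.65,-.30,-.17,.033,.05),
       neigh=reg(.42,.49,.02,.14,.038,.055),lane=reg(.49,.56,.02,.13,.014,.027),carr=reg(.4,.57,.0,.15,.003,.03),house=reg(.4,.65,.27,.6,.11,.13),post=reg(.45,.6,.2,.28,.147,.165)).items():
        m=cv2.morphologyEx(m.astype(np.uint8),cv2.MORPH_OPEN,np.ones((2,2)))>0 if nm!='lane' else m
        if m.sum()>5: print(nm,m.sum(),*rect(P[m]),np.round(np.median(P[m],0),4))
    # colours
    H,S,V=cv2.split(hsv)
    def px(m,z,nm):
        v,u=np.nonzero(m)
        if len(u)<4: print(nm,'none');return
        q=np.array([at_z(c,(a,b),z) for a,b in zip(u,v)]); print(nm,len(u),*rect(q),'mean',np.round(q.mean(0),4), 'medz',np.round(np.nanmedian(Z[m]),4))
    px((H>120)&(H<150)&(S>80)&reg(.52,.65,-.3,-.17,0,.06),.04,'violet')
    px((H>120)&(H<150)&(S>80)&reg(.4,.5,.02,.15,0,.07),.046,'violetN')
    px((H>40)&(H<85)&(S>100)&reg(.5,.65,-.3,-.17,0,.06),.03,'green')
    px((H>100)&(H<120)&(S>90)&reg(.57,.64,.03,.1,0.02,.07),.051,'mark')
    px((H>3)&(H<20)&(S>150)&reg(.55,.64,.2,.28,0.03,.09),.066,'pointer')
    px((H>100)&(H<125)&(S>150)&reg(.4,.65,.2,.6,0.1,.14),.12,'bluetop')
    im=cv2.resize(c["color"][220:340,100:270] if n=="top" else c["color"][190:290,340:480],None,fx=4,fy=4,interpolation=cv2.INTER_CUBIC); cv2.imwrite(f"pics/{n}c.png",im[...,::-1])
E
```

```text
top
scale 1618 [608.  154.8] [307.4  57.1] -82.11 [nan nan nan]
cart 358 [ 586.2 -232. ] [69.2 28.1] 7.42 [nan nan nan]
neigh 390 [453.7  78.1] [62.4 20.3] 87.66 [nan nan nan]
lane 223 [519.6  77.1] [76.8 35.4] 88.09 [0.5214 0.0837 0.0192]
carr 2174 [496.5  75. ] [142.2 101. ] -3.37 [nan nan nan]
house 6625 [573.  372.2] [215.1 102.4] 54.94 [nan nan nan]
post 202 [528.9 253.5] [42.6 28.1] 69.92 [nan nan nan]
violet 150 [ 585.6 -229.4] [48.2 12.9] 7.2 mean [ 0.5851 -0.2294  0.04  ] medz 0.0403
violetN 158 [455.5  78.7] [48.7 12.3] 88.11 mean [0.4557 0.0797 0.046 ] medz 0.0465
green 54 [ 549.9 -233.6] [24.9 16.1] -9.85 mean [ 0.5499 -0.2328  0.03  ] medz 0.0156
mark 30 [599.   72.4] [24.4  4.2] -2.31 mean [0.5984 0.0725 0.051 ] medz 0.0502
pointer 61 [590.  254.9] [47.5 25.3] -2.13 mean [0.5884 0.2459 0.066 ] medz 0.0665
bluetop 6267 [532.7 397.1] [187.1 117.3] 87.69 mean [0.533  0.3932 0.12  ] medz 0.1197
scene
scale 997 [585.  162.2] [322.6  71. ] 87.09 [nan nan nan]
cart 176 [ 565.3 -227.5] [107.7  27.4] 7.14 [ 0.591  -0.2265  0.04  ]
neigh 169 [446.5  99.6] [110.7  49. ] -56.09 [0.4639 0.0799 0.0451]
lane 185 [521.4  76.1] [77.7 41.6] 86.07 [0.5227 0.0786 0.0186]
carr 967 [507.2  58.7] [168.2 124.7] -9.29 [nan nan nan]
house 2324 [512.  492.5] [394.1 140.4] -58.07 [nan nan nan]
post 79 [428.1 312.8] [271.5  26. ] -32.33 [0.5363 0.2473 0.1528]
violet 46 [ 585.9 -229.7] [40.6 10.1] 5.88 mean [ 0.5854 -0.2296  0.04  ] medz 0.041
violetN 29 [455.7  79.8] [41.4  4.6] 84.45 mean [0.4561 0.0815 0.046 ] medz 0.0468
green none
mark 12 [600.6  72.1] [22.6  4.1] -0.97 mean [0.6009 0.072  0.051 ] medz 0.0514
pointer 9 [588.8 243.6] [39.4  2.5] -2.07 mean [0.5929 0.2435 0.066 ] medz 0.0672
bluetop 1891 [539.1 396.5] [186.2 114.8] 87.7 mean [0.5412 0.3956 0.12  ] medz 0.1203
```

View pics/topc.png

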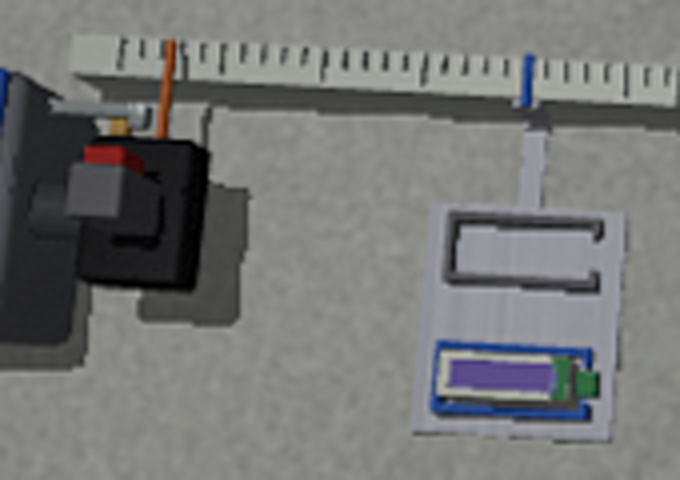

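```bash

cat >> h.py <<'E'
def rv(deg):
    a=np.radians(deg); y=np.array([np.cos(a),np.sin(a),0]); z=np.array([0,0,-1.])
    return R.from_matrix(np.column_stack([np.cross(y,z),y,z])).as_rotvec()
def tcp(x,y,z): return [x,y,z+.155]   # z = height of grasp point
E
python3 - <<'E'
from h import *
for a in (97.2,-82.8,177.8,-2.2):
    for p in ((.5831,-.2298,.035),(.52,.0766,.041),(.53,.249,.128)):
        q=arm.inverse_kinematics(tcp(*p),rv(a)); print(a,p,None if q is None else np.round(q,2))
c=eyes.camera("top");P=cloud(c);d=c["depth"]
m=(P[...,2]>.148)&(P[...,2]<.16)&(abs(P[...,0]-.53)<.05)&(abs(P[...,1]-.25)<.04)
print('post top',m.sum(),*rect(P[m]))
m=(P[...,2]>.120)&(P[...,2]<.16)&(abs(P[...,0]-.53)<.05)&(abs(P[...,1]-.25)<.04)
H=cv2.cvtColor(c["color"],cv2.COLOR_RGB2HSV)
m&=(H[...,1]>150); print('red',m.sum(),np.round(P[m].mean(0),4))
m=(P[...,2]>.0385)&(P[...,2]<.042)&(abs(P[...,0]-.585)<.06)&(abs(P[...,1]+.23)<.05);print('cart top',rect(P[m]))
m=(P[...,2]>.0435)&(P[...,2]<.048)&(abs(P[...,0]-.455)<.03)&(abs(P[...,1]-.08)<.05);print('neigh top',rect(P[m]))
E
```

```text
97.2 (0.5831, -0.2298, 0.035) [-0.46  0.29  1.85 -0.    1.   -2.16]
97.2 (0.52, 0.0766, 0.041) [ 0.04  0.08  2.08 -0.    0.98 -1.65]
97.2 (0.53, 0.249, 0.128) [ 0.35  0.09  1.9   0.    1.15 -1.35]
-82.8 (0.5831, -0.2298, 0.035) [-0.46  0.29  1.85 -0.    1.    0.98]
-82.8 (0.52, 0.0766, 0.041) [ 0.04  0.08  2.08 -0.    0.98  1.49]
-82.8 (0.53, 0.249, 0.128) [ 0.35  0.09  1.9  -0.    1.15  1.79]
177.8 (0.5831, -0.2298, 0.035) [-0.46  0.29  1.85 -0.    1.    2.72]
177.8 (0.52, 0.0766, 0.041) None
177.8 (0.53, 0.249, 0.128) [ 0.35  0.09  1.9  -0.    1.15 -2.76]
-2.2 (0.5831, -0.2298, 0.035) [-0.46  0.29  1.85 -0.    1.   -0.42]
-2.2 (0.52, 0.0766, 0.041) [ 0.04  0.08  2.08 -0.    0.98  0.08]
-2.2 (0.53, 0.249, 0.128) [ 0.35  0.09  1.9  -0.    1.15  0.39]
post top 208 [530.4 246.8] [31.5 25.8] -4.25
red 52 [0.5437 0.2442 0.1429]
cart top (array([ 583.2, -228.6]), array([63.9, 21.7]), 7.86)
neigh top (array([454.7,  79.1]), array([64.5, 21.9]), 87.69)
```

```bash

python3 - <<'E'
from h import *
x,y=.5832,-.2291; o=rv(-82.5)
hand.move_gripper(.05,30)
arm.movep(tcp(x,y,.20),o)
arm.servo_line(tcp(x,y,.075),rate=.2)
print(arm.servo_line(tcp(x,y,.035),rate=.08,contact_N=8))
hand.move_gripper(.0,30)
s=status.observe(); print(s["t"],s["gripper_width"],s["grip_force"],s["tcp_pos"])
arm.servo_line(tcp(x,y,.15),rate=.2)
o=rv(-2.3)
arm.movep(tcp(.5197,.0766,.15),o)
s=status.observe(); print(s["t"],s["gripper_width"],s["grip_force"],s["tcp_pos"],s["contact_force"])
for n in("top","scene"):
    c=eyes.camera(n); cv2.imwrite(f"pics/{n}1.png",cv2.resize(c["color"][170:330,150:350] if n=="top" else c["color"][140:290,300:500],None,fx=4,fy=4)[:600,:800,::-1])
    H=cv2.cvtColor(c["color"],cv2.COLOR_RGB2HSV);P=cloud(c)
    near=(abs(P[...,0]-.52)<.08)&(abs(P[...,1]-.077)<.08)&(P[...,2]>.09)&(P[...,2]<.165)
    for nm,m in dict(violet=(H[...,0]>120)&(H[...,0]<150)&(H[...,1]>80),green=(H[...,0]>40)&(H[...,0]<85)&(H[...,1]>100)).items():
        m=m&near
        if m.sum()>3: print(n,nm,m.sum(),np.round(P[m].mean(0),4),np.round(P[m].min(0),4),np.round(P[m].max(0),4))
E
```

```text
False
7.6333 0.021394242945352356 31.193824410438538 [ 0.58353227 -0.22927396  0.19077884]
9.55 0.021279827827678087 30.935672521591187 [0.51982168 0.07613781 0.30434583] [0.06605106 0.68515226 1.04393059]
top green 34 [0.5167 0.0405 0.1267] [0.5117 0.0363 0.1201] [0.5217 0.0454 0.1314]
```

View pics/scene1.png

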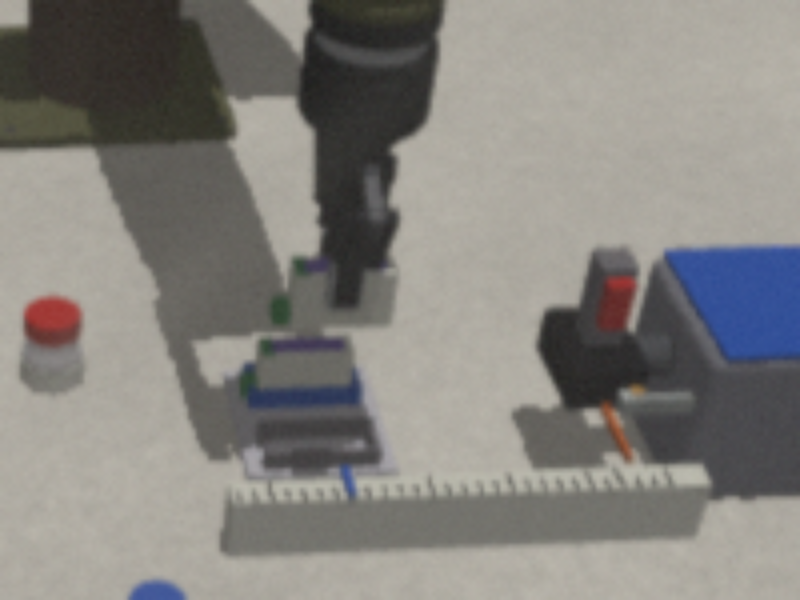

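The cartridge is held upright with its tab at (280,310), pointing the same way as the neighbour's. I'll insert it now with contact sensing.

```bash

python3 - <<'E'
from h import *
x,y=.5197,.0766
arm.servo_line(tcp(x,y,.065),rate=.2)
hit=arm.servo_line(tcp(x,y,.0395),rate=.04,contact_N=6)
s=status.observe(); print(hit,s["t"],s["tcp_pos"],s["tcp_pos"][2]-.155-.035,s["contact_force"],s["torque"])
E
```

```text
True 10.8 [0.51960067 0.07659222 0.19660063] 0.006600634747113809 [-1.05305605  0.17147398  3.15473961] [-0.01788978  0.11068114 -0.02570078]
```

```bash

python3 - <<'E'
from h import *
x,y=.5197,.0766
hand.move_gripper(.04)
arm.servo_line(tcp(x,y,.10),rate=.15)
o=rv(-2.3)
arm.servo_line(tcp(.530,.20,.215),rate=.25)
print(status.observe()["t"])
c=eyes.camera("top"); cv2.imwrite("pics/top2.png",cv2.resize(c["color"][210:350,90:290],None,fx=4,fy=4)[...,::-1])
P=cloud(c)
for nm,z,xx in(("cart",.046,.52),("neigh",.046,.455)):
    m=(abs(P[...,2]-z)<.0025)&(abs(P[...,0]-xx)<.03)&(abs(P[...,1]-.078)<.05)
    if m.sum()>5: print(nm,m.sum(),rect(P[m]),np.median(P[m],0))
m=(P[...,2]>.148)&(P[...,2]<.16)&(abs(P[...,0]-.53)<.03)&(abs(P[...,1]-.25)<.03)
if m.sum()>5: print('post top',m.sum(),*rect(P[m]))
E
```

```text
12.4833
cart 266 (array([517.7,  78.6]), array([63.9, 22.1]), 87.76) [0.51820279 0.07794879 0.04604516]
neigh 277 (array([454.4,  78.6]), array([63.8, 21.7]), 88.07) [0.45466876 0.07577871 0.0461173 ]
```

View pics/top2.png

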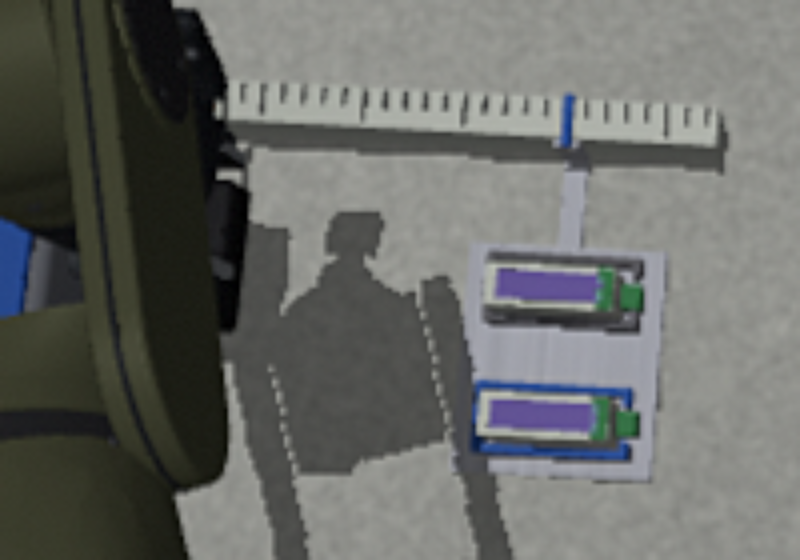

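Both cartridges are seated the same way, at top z 0.046 with tabs at (630,297) and (628,424). Next I'll grip the boom.

```bash

python3 - <<'E'
from h import *
x,y=.5276,.2469; o=rv(-2.3)
hand.move_gripper(.052,40)
arm.movep(tcp(x,y,.215),o)
print(arm.servo_line(tcp(x,y,.128),rate=.12,contact_N=8))
hand.move_gripper(.0,40)
s=status.observe(); print(s["t"],s["gripper_width"],s["grip_force"],s["tcp_pos"],s["contact_force"])
d=-np.array([np.sin(np.radians(2.3)),np.cos(np.radians(2.3))])
x,y=np.array([x,y])+d*.03
print(arm.servo_line(tcp(x,y,.128),rate=.06,contact_N=20))
s=status.observe(); print(s["t"],s["gripper_width"],s["grip_force"],s["tcp_pos"],s["contact_force"])
E
```

```text
False
14.35 0.024687564951949344 40.41486740112305 [0.52841681 0.24713767 0.28574844] [-2.66762887 -2.38501902  6.12384839]
False
15.0 0.024930100763124026 40.08892893791199 [0.52716674 0.21752188 0.28575316] [-2.94695154  3.855029    6.28048203]
```

```bash

python3 - <<'E'
from h import *
d=-np.array([np.sin(np.radians(2.3)),np.cos(np.radians(2.3))])
x,y=np.array([.5276,.2469])+d*.155
print(arm.servo_line(tcp(x,y,.128),rate=.08,contact_N=20))
s=status.observe(); print(s["t"],s["gripper_width"],s["grip_force"],s["tcp_pos"],s["contact_force"])
for n in("top","scene"):
    c=eyes.camera(n); cv2.imwrite(f"pics/{n}3.png",cv2.resize(c["color"][190:330,120:320] if n=="top" else c["color"][170:290,330:490],None,fx=4,fy=4)[...,::-1])
    H,S,V=cv2.split(cv2.cvtColor(c["color"],cv2.COLOR_RGB2HSV));P=cloud(c)
    near=(P[...,0]>.55)&(P[...,0]<.65)&(P[...,1]>-.03)&(P[...,1]<.18)&(P[...,2]>.03)&(P[...,2]<.09)
    for nm,m,z in (("mark",(H>100)&(H<120)&(S>90),.051),("ptr",(H>3)&(H<20)&(S>150),.064)):
        v,u=np.nonzero(m&near); 
        if len(u): print(n,nm,len(u),np.round(np.mean([at_z(c,q,z) for q in zip(u,v)],0),4),rect(np.array([at_z(c,q,z) for q in zip(u,v)])))
    for k,z in (("mark",.051),("pointer",.064)): print(n,k,[(round(e["score"],2),np.round(at_z(c,e["position"],z),4)) for e in nets.landmark_of(k,n)[:2]])
E
```

```text
False
16.7083 0.024631229663777482 40.499507188797 [0.52216942 0.09284853 0.28572596] [-3.30355911  4.98952808  6.84993292]
top mark 29 [0.5988 0.0724 0.051 ] (array([599.1,  72.4]), array([24.2,  4.2]), -2.31)
top mark [(0.57, array([0.6091, 0.0676, 0.051 ]))]
top pointer []
scene mark 15 [0.5993 0.072  0.051 ] (array([600.5,  71.6]), array([22.6,  5.4]), -6.14)
scene ptr 9 [0.5808 0.0915 0.064 ] (array([581.4,  91.6]), array([27.2,  2.5]), -1.95)
scene mark [(0.93, array([0.6046, 0.0821, 0.051 ])), (0.67, array([ 0.8141, -0.0827,  0.051 ]))]
scene pointer [(0.89, array([0.6127, 0.0941, 0.064 ])), (0.72, array([ 0.8339, -0.0906,  0.064 ]))]
```

View pics/top3.png

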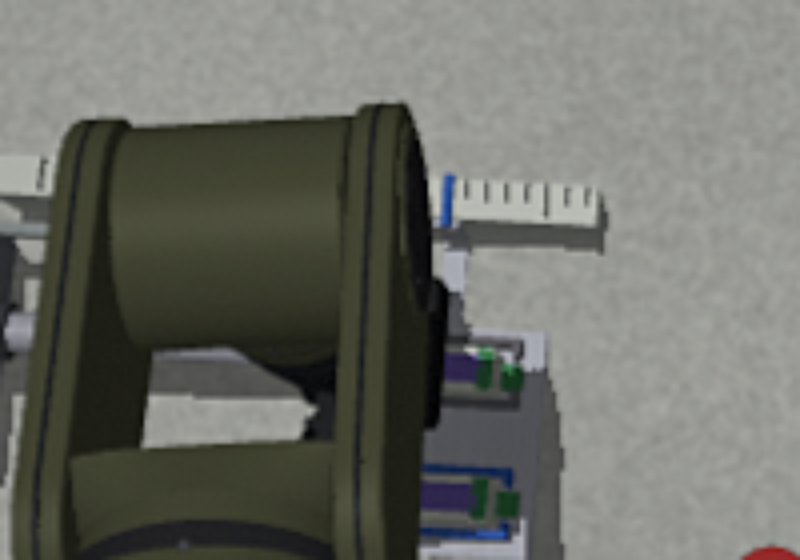

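View pics/scene3.png

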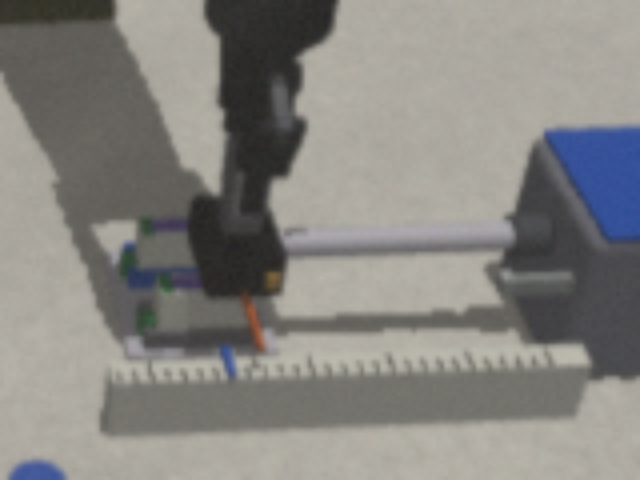

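The boom is out, with the orange pointer tip at (262,348) in the scene crop and the blue mark at (229,362). About 17 mm is left, so I'll go 14 mm and measure again.

```bash

cat > m.py <<'E'
from h import *
a=np.radians(-2.3); ey=np.array([-np.sin(a),np.cos(a)]); d=-ey; ex=np.array([np.cos(a),np.sin(a)])
def meas(n,k=5):
    out=[]
    for _ in range(k):
        c=eyes.camera(n);H,S,V=cv2.split(cv2.cvtColor(c["color"],cv2.COLOR_RGB2HSV));P=cloud(c)
        near=(P[...,0]>.55)&(P[...,0]<.65)&(P[...,1]>-.03)&(P[...,1]<.18)
        r=[]
        for m,zr,z in (((H>100)&(H<122)&(S>80),(.048,.055),.051),((H>3)&(H<20)&(S>120),(.060,.073),.0665)):
            m=m&near&(P[...,2]>zr[0])&(P[...,2]<zr[1]); v,u=np.nonzero(m)
            if len(u)==0: r+=[np.nan]*4;continue
            q=np.array([at_z(c,t,z) for t in zip(u,v)])[:,:2]
            r+=[len(u),np.nanmean(P[m][:,:2]@ey)*1e3,np.mean(q@ey)*1e3,np.mean(q@ex)*1e3]
        out.append(r)
    print(n,np.round(np.mean(out,0),2)); return c
E
python3 - <<'E'
from m import *
meas("scene",3)
p=np.array([.5276,.2469])+d*.169
print(arm.servo_line(tcp(*p,.128),rate=.05,contact_N=20))
s=status.observe(); print(s["t"],s["gripper_width"],s["grip_force"],s["tcp_pos"],s["contact_force"])
meas("top");c=meas("scene")
cv2.imwrite("pics/scene4.png",cv2.resize(c["color"][230:280,350:430],None,fx=10,fy=10,interpolation=cv2.INTER_CUBIC)[...,::-1])
E
```

```text
scene [ 15.67  96.17  96.09 597.99  23.67 113.33 113.32 582.59]
False
17.5917 0.024973822868969025 40.5272912979126 [0.52163206 0.07873705 0.2857505 ] [-2.5190386   5.25826665  7.7980917 ]
top [nan nan nan nan nan nan nan nan]
scene [ 13.2   95.69  95.69 598.34  23.    99.48  99.52 582.54]
```

View pics/scene4.png

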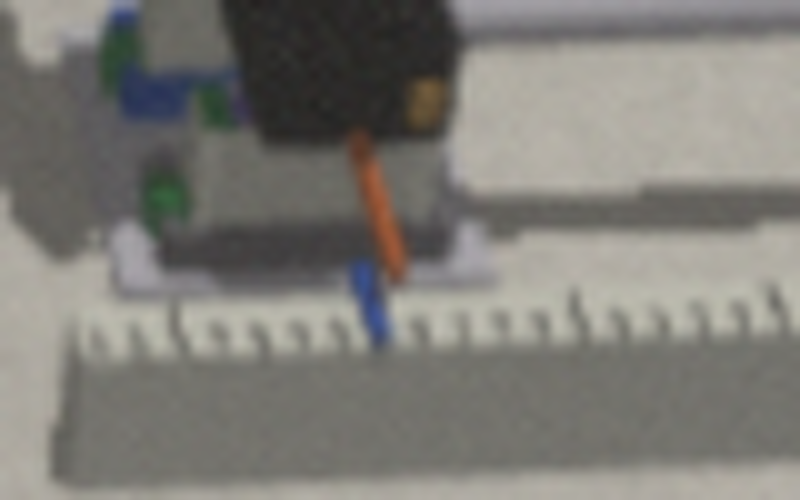

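```bash

python3 - <<'E'
from m import *
c=eyes.camera("top"); im=cv2.imread("pics/top0.png"); H,S,V=cv2.split(cv2.cvtColor(im,cv2.COLOR_BGR2HSV))
def y(m,z,lo,hi):
    v,u=np.nonzero(m); q=np.array([at_z(c,t,z) for t in zip(u,v)])[:,:2]; Y=q@ey*1e3;X=q@ex*1e3
    k=(X>lo)&(X<hi)&(Y>60)&(Y<290); print(k.sum(),np.round([Y[k].mean(),np.median(Y[k]),Y[k].min(),Y[k].max(),X[k].min(),X[k].max()],1))
y((H>3)&(H<20)&(S>120),.066,550,640)
y((H>3)&(H<20)&(S>120),.066,578,640)
y((H>3)&(H<20)&(S>120),.066,590,640)
y((H>100)&(H<122)&(S>80),.051,560,640)
# scene start
c=eyes.camera("scene"); im=cv2.imread("pics/scene0.png"); H,S,V=cv2.split(cv2.cvtColor(im,cv2.COLOR_BGR2HSV))
y((H>3)&(H<20)&(S>120),.0665,570,640)
y((H>100)&(H<122)&(S>80),.051,570,640)
E
```

```text
80 [271.3 268.4 265.4 289.7 555.5 603.1]
35 [268.1 268.2 265.5 270.7 579.1 603.1]
19 [268.1 268.1 265.7 270.7 591.  603.1]
31 [ 96.5  96.4  94.3  98.7 583.4 607.8]
19 [266.4 266.7 264.2 269.3 571.4 602.6]
16 [ 96.   96.1  93.1  98.8 585.8 612.2]
```

```bash

python3 - <<'E'
from m import *
p=np.array([.5276,.2469])+d*.1721
arm.servo_line(tcp(*p,.128),rate=.03); arm.hold(.5)
s=status.observe(); print(s["t"],s["gripper_width"],s["grip_force"],s["tcp_pos"],s["contact_force"])
c=meas("scene",6)
cv2.imwrite("pics/scene5.png",cv2.resize(c["color"][230:280,350:430],None,fx=10,fy=10,interpolation=cv2.INTER_CUBIC)[...,::-1])
E
```

```text
18.9417 0.024744935320566683 40.54322361946106 [0.52151274 0.07582476 0.28574777] [-2.4408751   5.25699943  7.79871918]
scene [  9.5   95.63  95.56 602.26  21.67  96.61  96.53 583.97]
```

View pics/scene5.png

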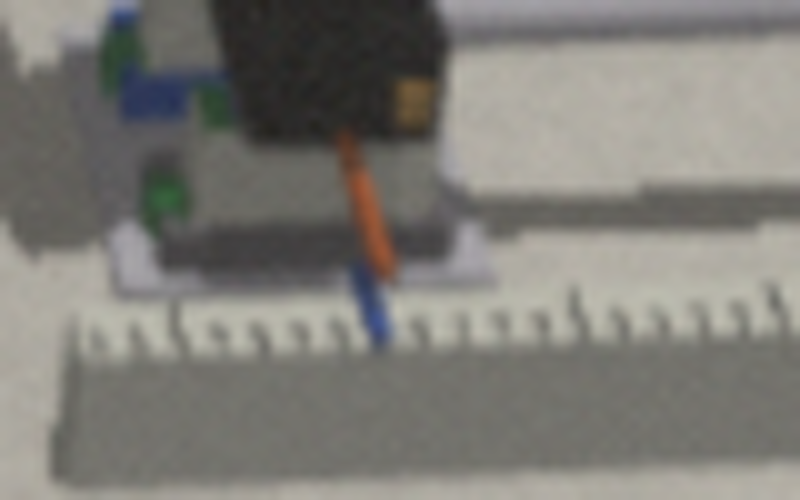

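The pointer now lies over the blue mark: 96.6 mm against 96.1 mm along the reader's axis. The pinch is still holding.

```bash
python3 -c "
from h import *
print(job_done())"
```

```text
the job is handed in; nothing more can be done
None
```

The loose cartridge is fully down in the empty lane with its tab the same way as its neighbour's, and the boom is held out with its pointer within about 1 mm of the blue mark; the job is handed in, and I saw no verdict.

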